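# Start the pressing screw of a denture flask clamp

## Robot

A 6-joint arm with a two-finger parallel gripper is mounted at the origin on the work surface. World frame = base frame: x ahead of the robot, y to its left, z up, the work surface at z = 0. Lengths are in m, angles in degrees, forces in N, time in s.
With the tool pointing down it reaches from about 0.4 to 0.825 m from the base axis. Payload 7 kg.
Tool frame: the origin (TCP) lies midway between the tips of the shut fingers; the grasp point (between the pads) lies 19 mm behind it (ctrl.hold_point_z is the distance from the TCP to the grasp point, in m); z points along the fingers, y is the line along which they close (so a half turn about z gives the same grasp; the last joint's range is limited). The gripper opens to 88 mm and grips with 3 to 60 N. Pads are 19 mm wide; open, the fingers measure 130 mm over their backs; the gripper's body (78 mm by 193 mm) begins 47 mm behind the grasp point.
Start: joints at [83.428, 20.546, 0.682, 0, -70.136, -16.507], TCP at [0.265, 0.621, 0.227] pointing down, gripper open.
Joint ranges: [-176.03, 176.03], [-82.01, 121.73], [-58.28, 71.71], [-173.87, 95.51], [-174.79, -0.11], [-173.66, 173.66]. Speed limits (degrees/s): [136.94, 136.94, 172.46, 180, 180, 180].

## Interface

Orientations are given as [roll, pitch, yaw] about the fixed x, y, z axes, in that order (R = Rz(yaw) Ry(pitch) Rx(roll)).
In Python, from plant import ctrl gives the robot as it stands.
- The arm moves only by the tool apply_moves, never from a script. Its argument "deltas" is a list of rows, each an object with "fingers": the finger opening in mm, from 0 to 87.6; "delta_pos": the shift along the tool's x, y, z in mm, a list of three; "angular": the turn, a rotation vector about the tool's x, y, z in degrees, a list of three. A call has 1 to 10 rows; each row is the pose to reach, as a shift and turn from the pose commanded when the call began, along the tool's axes at that moment; what a row does not reach only later rows make up. A row lasts 1/10 s, in which the tool goes at most 50 mm and 8.59 degrees, less where a joint would pass 70% of its speed; a pose out of reach is approached as far as the arm can. A call with a gripper value outside its range is refused whole. The fingers move at their own pace and stop on an object; the grip force is fixed at half the most. Time passes only in rows, so rows that repeat a pose let the fingers close. It gives the time, the measured TCP pose, the force, the opening and the grip force at its end, in the units of the state.
- ctrl.get_obs(): the state, without advancing time (a new reading comes with each control period).
- ctrl.snapshot(name): name is "scene" or "side" or "wrist"; returns the picture (420x560x3 uint8, red, green, blue); there is no depth.
- ctrl.camera_params(name): a dict with "fx", "fy", "cx", "cy" (pixels), "dist_coeffs" ([k1, k2, p1, p2, k3] as OpenCV has them; the pictures are not rectified), "cam_to_world" (4x4, takes a point from camera to world coordinates); the wrist camera has in their place "mount" (4x4, takes a point from camera to tool coordinates, whose origin is the TCP and whose axes are the flange's). Camera axes: x right, y up, looking along -z (the intrinsics and any distortion apply to the point x, -y, -z); pixel columns grow to the right and rows downward; lengths in m; the calibration is good to about 2 mm. A picture is of the moment at which its call begins: read the wrist's pose just before it. camera_params takes no time and is no camera call.
- ctrl.close_job(): hands the job in; it is judged then, once.
The state is a dict: "clock": time; "joint_pos": joint angles; "qvel": joint speeds; "tau": joint torques, N m; "tool_pos": TCP position; "orientation": TCP orientation; "force": force on the tool from outside, world axes, zero at the start; "moment": the same for the moment, N m; "opening": finger opening in m; "gripper_force": force on a finger pad.
Only numpy, scipy, OpenCV 4.12 (cv2) and the standard library are available. Lean on these libraries where they do the work, as an engineer would, in place of code of your own. Each camera call takes 0.05 s, during which the arm holds its last target. There are 200 camera calls.

## Task

The pressing screw of the flask clamp is only standing loose on top of its threaded boss. Start it properly by its knurled knob: turn it backward (anticlockwise from above) until the thread drops, then forward (clockwise) one full turn, and finish still gripping the knob, with the screw held started like that so that I can slide the flask in underneath. Do not pull the screw out of the boss, and leave the flask, the plaster cast and the tommy bar where they lie.

Things in the scene. Friction and masses are not known exactly. Their poses are not given: they have to be found in the camera images.
- clamp: Grey cast flask clamp bolted to the bench, fixed: foot 74 x 200 x 14 mm (long side along its y), uprights centred 68 mm either side, cross beam 34 mm wide with its top at 138 mm, in its middle an upright round boss, 48 mm across, top at 150 mm, with a bronze nut. Origin: centre of the foot's underside, straight below the screw's axis.
- screw: Steel pressing screw, 0.5 to 0.7 kg, upright, guided in the boss by its plain end: it can only turn, rise and sink. Right-hand thread, 24 mm across, 5 mm a turn, under a round knurled knob 44 mm across and 28 mm high, with a dark 10 mm cross hole and a dark line on top. Stays where it is let go. Origin: on the axis at the thread's lower end, 50 mm below the knob's underside.
- knob (a point): Middle of the knob, on the screw's axis, 14 mm below the knob's flat top, about 0.21 m above the bench; the space 45 mm below the knob is free but for the shank. Moves with the screw. While the fingers grip the knob they carry the screw, so it drops only when they let go or push it down.
- lift (a joint): Height of the screw (m), up positive. At first it only rests on the edge of the nut's thread, at -0.0015 to 0.0006. Turned backward it climbs a little, to about 0.0005 to 0.001, then the thread ends pass and its weight drops it about 4 mm, to about -0.0035. Turned forward from there it goes into the nut, 5 mm a turn, easily, with 0.6 mm of play: about -0.0085 after one turn.
- turn (a joint): Turning angle of the screw (rad), growing forward (clockwise from above, the way that screws it in), counted on over many turns. At the start between -0.3 and 0.3; the angle at which the thread drops differs each time, between -2.7 and -1.0 (0.7 to 3 rad back from the start).
- flask: Brass denture flask, 86 x 100 x 71 mm, loose on the bench beside the clamp: leave alone. Origin: centre of its underside.
- cast: Yellowish plaster cast of a row of teeth, 66 x 72 x 33 mm, loose on the bench: leave alone. Origin: centre of its underside.
- tommy_bar: Plain steel tommy bar, 10 mm thick and 150 mm long (along its x), loose on the bench: not needed now, leave alone. Origin: below its middle.
There are look-alikes about, which are no part of the job. Of the things shaped like the clamp, the grey one is meant.

How it is judged:
By the outcome, as a careful person would: the job done as asked, in the order asked, and still so for the second after the job is handed in, while the arm keeps its last pose, push and grip.
It also fails if it takes over 72 s, if anything falls off the work surface, if the arm or the gripper's body presses on something with over 40 N, if the wrist force passes 120 N, or if a joint passes its speed limit or range.

## Working session

There is one attempt and no reset: what is moved stays moved. The work goes in short steps, Python scripts to look and compute and a tool call to move; the robot and the scene stay as the last step left them, time stands still between calls to the robot, and variables do not carry over. Pictures are saved under pics/ and viewed, at most 10 in all, crops included, and the job is handed in when it is done.

Besides the shell and the picture viewer there is one more tool, called after "Request:" as a command line: name --argument value ..., lists and objects as JSON in quotes. apply_moves: Moves the arm, as the interface text tells. Its arguments: {"type":"object","properties":{"deltas":{"type":"array"}},"required":["deltas"]}

```bash
mkdir -p pics; ls; python3 - <<'E'
from plant import ctrl
import cv2,numpy as np
o=ctrl.get_obs();print(o)
a=[ctrl.snapshot(n) for n in("scene","side")]
for n,i in zip(("scene","side"),a): cv2.imwrite(f"pics/{n}0.png",i[:,:,::-1])
for n in("scene","side","wrist"): print(n,ctrl.camera_params(n))
im=np.vstack(a)
cv2.imwrite("pics/both.png",cv2.resize(np.hstack(a),(800,300))[:,:,::-1])
E
```

```text
pics
{'clock': 0.0, 'joint_pos': array([ 8.34275847e+01,  2.05898620e+01,  6.32032280e-01, -1.79046845e-02,
       -7.01359591e+01, -1.65049845e+01]), 'qvel': array([ 0.0453005 , -0.02204736,  0.05584389, -0.0095253 ,  0.08372264,
       -0.09509028]), 'tau': array([ 1.35931070e-03, -5.82722855e+01,  2.93055564e+01,  6.99740767e+00,
        6.90290850e-03, -1.36928497e-04]), 'tool_pos': array([0.26444819, 0.62049657, 0.22563419]), 'orientation': array([ 1.79905294e+02, -1.05095900e-02, -2.30834887e+01]), 'force': array([-0.56289595,  0.05320405, -0.01199348]), 'moment': array([ 0.01847263,  0.00162326, -0.04682734]), 'gripper_force': 0.0, 'opening': 0.0878691015775464}
scene {'fx': 396.5733281397691, 'fy': 396.5733281397691, 'cx': 269.1225594863664, 'cy': 206.45204734586164, 'dist_coeffs': array([-0.10465292,  0.        ,  0.        ,  0.        ,  0.        ]), 'cam_to_world': array([[-0.05168092, -0.58348918,  0.81047484,  1.23864188],
       [ 0.9983778 , -0.01077094,  0.05590841,  0.10219909],
       [-0.02389238,  0.81204949,  0.58309929,  0.61875566],
       [ 0.        ,  0.  
[... 425 characters left out ...]
    [-1.57980822e-04,  7.84963582e-01,  6.19541887e-01,
         7.28746422e-01],
       [ 0.00000000e+00,  0.00000000e+00,  0.00000000e+00,
         1.00000000e+00]])}
wrist {'fx': 355.6287107614033, 'fy': 355.6287107614033, 'cx': 277.4893290088306, 'cy': 210.1689909486314, 'dist_coeffs': array([0.007599, 0.      , 0.      , 0.      , 0.      ]), 'mount': array([[ 1.28497101e-03,  9.54354221e-01,  2.98674355e-01,
         7.98087064e-02],
       [ 9.99998907e-01, -1.00797108e-03, -1.08147267e-03,
         4.71231796e-04],
       [-7.31052896e-04,  2.98675418e-01, -9.54354473e-01,
        -1.58801097e-01],
       [ 0.00000000e+00,  0.00000000e+00,  0.00000000e+00,
         1.00000000e+00]])}
```

View pics/scene0.png

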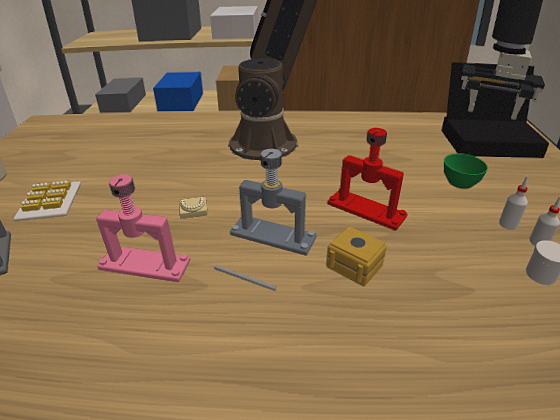

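View pics/side0.png

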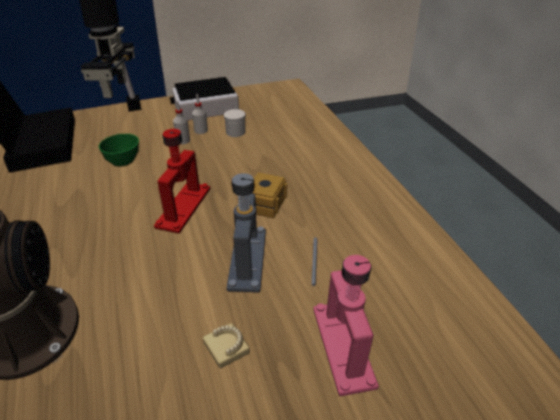

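Three clamps share the shape: pink (scene 122,185 / side 356,268), grey (scene 270,157 / side 243,184) and red (scene 376,136 / side 173,137). The grey one is meant. I'll confirm it in a crop and triangulate.

```bash
cat > h.py <<'E'
import numpy as np,cv2
from plant import ctrl
def ray(n,px,T=None):
    p=ctrl.camera_params(n);K=np.array([[p['fx'],0,p['cx']],[0,p['fy'],p['cy']],[0,0,1]])
    u=cv2.undistortPoints(np.array([[px]],float),K,p['dist_coeffs'])[0,0]
    T=p['cam_to_world'] if T is None else T
    d=T[:3,:3]@np.array([u[0],-u[1],-1]);return T[:3,3],d/np.linalg.norm(d)
def tri(rs):
    A=sum(np.eye(3)-np.outer(d,d) for c,d in rs);b=sum((np.eye(3)-np.outer(d,d))@c for c,d in rs)
    x=np.linalg.solve(A,b);return x,[np.linalg.norm(np.cross(x-c,d)) for c,d in rs]
def onz(r,z): return r[0]+r[1]*(z-r[0][2])/r[1][2]
E
python3 - <<'E'
from h import *
print(tri([ray("scene",(271,155)),ray("side",(243,181))]))
for f in [(232,236),(259,220),(315,243),(290,251)]: print(onz(ray("scene",f),0.01))
s=cv2.imread("pics/scene0.png")[130:270,200:340];d=cv2.imread("pics/side0.png")[160:300,190:330]
cv2.imwrite("pics/c.png",cv2.resize(np.hstack([s,d]),(800,400),interpolation=cv2.INTER_CUBIC))
E
```

```text
(array([0.49946678, 0.05868557, 0.22097473]), [np.float64(0.0005229087452177447), np.float64(0.0005229087452177332)])
[ 0.51540087 -0.03892239  0.01      ]
[0.4513386 0.0213668 0.01     ]
[0.53621738 0.15824953 0.01      ]
[0.56518134 0.10035021 0.01      ]
```

View pics/c.png

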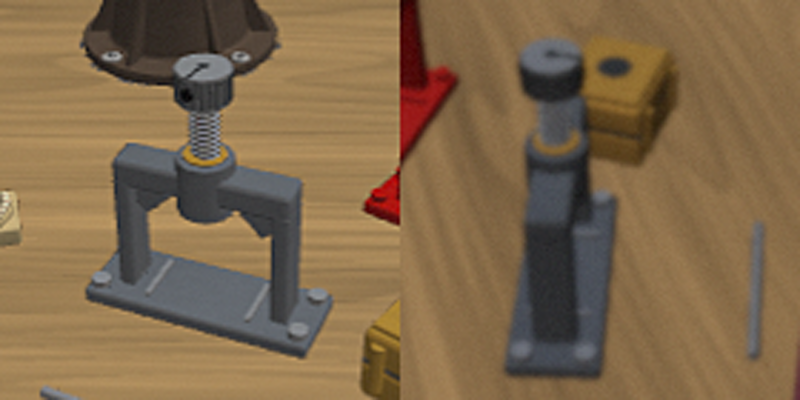

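Grey clamp confirmed: steel screw, knob top at scene (271,154) and side (243,179), giving an axis near (0.499, 0.059) and a top near 0.22, which matches the expected height. The pink and red ones are look-alikes. I'll rise, go above it, and turn the wrist to leave room for the backward turn.

Request:
apply_moves --deltas '[{"fingers": 87.6, "delta_pos": [0, 0, -40], "angular": [0, 0, 8]}, {"fingers": 87.6, "delta_pos": [0, 0, -75], "angular": [0, 0, 16]}, {"fingers": 87.6, "delta_pos": [33.5, 32.7, -75], "angular": [0, 0, 24]}, {"fingers": 87.6, "delta_pos": [67, 65.4, -75], "angular": [0, 0, 32]}, {"fingers": 87.6, "delta_pos": [100.5, 98, -75], "angular": [0, 0, 40]}, {"fingers": 87.6, "delta_pos": [134, 131, -75], "angular": [0, 0, 48]}, {"fingers": 87.6, "delta_pos": [167.5, 163.5, -75], "angular": [0, 0, 56]}, {"fingers": 87.6, "delta_pos": [201, 196, -75], "angular": [0, 0, 64]}, {"fingers": 87.6, "delta_pos": [235, 229, -75], "angular": [0, 0, 72]}, {"fingers": 87.6, "delta_pos": [268, 261.5, -75], "angular": [0, 0, 80]}]'

```text
clock: 1.1
tool_pos: [0.4088, 0.2734, 0.3015]
orientation: [180.0, 0.0, -103.4]
force: [0.5, -0.5, -0.3]
opening: 0.0874
gripper_force: 0.0
```

Request:
apply_moves --deltas '[{"fingers": 87.6, "delta_pos": [32, -23, 0], "angular": [0, 0, 8]}, {"fingers": 87.6, "delta_pos": [64, -46, 0], "angular": [0, 0, 16]}, {"fingers": 87.6, "delta_pos": [96, -69, 0], "angular": [0, 0, 24]}, {"fingers": 87.6, "delta_pos": [128, -92, 0], "angular": [0, 0, 32]}, {"fingers": 87.6, "delta_pos": [160, -115, 0], "angular": [0, 0, 40]}, {"fingers": 87.6, "delta_pos": [190, -137, 0], "angular": [0, 0, 48]}, {"fingers": 87.6, "delta_pos": [190, -137, 0], "angular": [0, 0, 56]}, {"fingers": 87.6, "delta_pos": [190, -137, 0], "angular": [0, 0, 64]}, {"fingers": 87.6, "delta_pos": [190, -137, 0], "angular": [0, 0, 72]}, {"fingers": 87.6, "delta_pos": [190, -137, 0], "angular": [0, 0, 80]}]'

```text
clock: 2.1
tool_pos: [0.4989, 0.0589, 0.3012]
orientation: [-180.0, -0.0, 176.6]
force: [-0.2, -0.1, 0.6]
opening: 0.0876
gripper_force: 0.0
```

```bash
python3 - <<'E'
from h import *
from scipy.spatial.transform import Rotation as R
o=ctrl.get_obs();print(o['joint_pos'].round(1),o['tool_pos'],o['orientation'].round(2),o['force'].round(1))
im=ctrl.snapshot("wrist")
T=np.eye(4);T[:3,:3]=R.from_euler('xyz',o['orientation'],degrees=True).as_matrix();T[:3,3]=o['tool_pos']
T=T@ctrl.camera_params("wrist")["mount"];np.save("T1.npy",T)
cv2.imwrite("pics/w1.png",im[:,:,::-1])
E
```

```text
[  29.2    1.6  -13.5   -0.   -74.9 -122.6] [0.49888429 0.0589485  0.3011788 ] [-1.7999e+02 -4.0000e-02  1.7656e+02] [-0.2 -0.1  0.6]
```

View pics/w1.png

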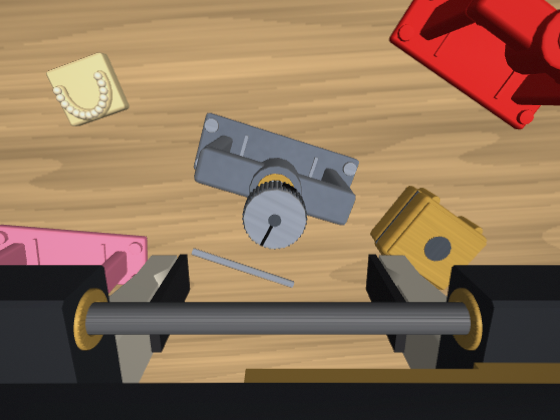

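The wrist view shows the knob's top face centred at about (275,218), the dark line pointing down-left, and the grey beam below it. I'll intersect with z = 0.224 and check.

```bash
python3 - <<'E'
from h import *
T=np.load("T1.npy");w=ray("wrist",(274.7,217.5),T)
print(onz(w,.224),tri([ray("scene",(271,153.7)),ray("side",(243.2,179)),w]))
a=onz(ray("wrist",(243,217),T),.224);b=onz(ray("wrist",(306,217),T),.224);print(np.linalg.norm(a-b))
E
```

```text
[0.49524737 0.05714971 0.224     ] (array([0.4979718 , 0.0581869 , 0.22414943]), [np.float64(0.0012187903952536904), np.float64(0.0028371741805072884), np.float64(0.002834905602208165)])
0.04408789205395679
```

The wrist and fixed cameras differ by about 3 mm. A second wrist view, turned 85°, will separate the mount bias, and it leaves room for the backward turn anyway.

Request:
apply_moves --deltas '[{"fingers": 87.6, "delta_pos": [0, 0, 0], "angular": [0, 0, -8.5]}, {"fingers": 87.6, "delta_pos": [0, 0, 0], "angular": [0, 0, -17]}, {"fingers": 87.6, "delta_pos": [0, 0, 0], "angular": [0, 0, -25.5]}, {"fingers": 87.6, "delta_pos": [0, 0, 0], "angular": [0, 0, -34]}, {"fingers": 87.6, "delta_pos": [0, 0, 0], "angular": [0, 0, -42.5]}, {"fingers": 87.6, "delta_pos": [0, 0, 0], "angular": [0, 0, -51]}, {"fingers": 87.6, "delta_pos": [0, 0, 0], "angular": [0, 0, -59.5]}, {"fingers": 87.6, "delta_pos": [0, 0, 0], "angular": [0, 0, -68]}, {"fingers": 87.6, "delta_pos": [0, 0, 0], "angular": [0, 0, -76.5]}, {"fingers": 87.6, "delta_pos": [0, 0, 0], "angular": [0, 0, -85]}]'

```text
clock: 3.15
tool_pos: [0.4989, 0.0592, 0.3013]
orientation: [180.0, -0.0, -97.5]
force: [-0.5, 0.0, -0.3]
opening: 0.0876
gripper_force: 0.0
```

```bash
python3 - <<'E'
from h import *
from scipy.spatial.transform import Rotation as R
ctrl.snapshot("wrist")
o=ctrl.get_obs();print(o['joint_pos'].round(1),o['tool_pos'],o['orientation'].round(2),o['force'].round(1))
im=ctrl.snapshot("wrist")
T=np.eye(4);T[:3,:3]=R.from_euler('xyz',o['orientation'],degrees=True).as_matrix();T[:3,3]=o['tool_pos']
T=T@ctrl.camera_params("wrist")["mount"];np.save("T2.npy",T)
a=cv2.imread("pics/w1.png")[165:265,225:325];b=im[165:265,225:325,::-1]
cv2.imwrite("pics/w2.png",cv2.resize(np.hstack([a,b]),(800,400),interpolation=cv2.INTER_CUBIC))
E
```

```text
[ 29.2   1.6 -13.5  -0.  -74.9 -36.2] [0.49892224 0.05924221 0.30132524] [ 1.7998e+02 -1.0000e-02 -9.7030e+01] [ 0.7 -0.1  0.8]
```

View pics/w2.png

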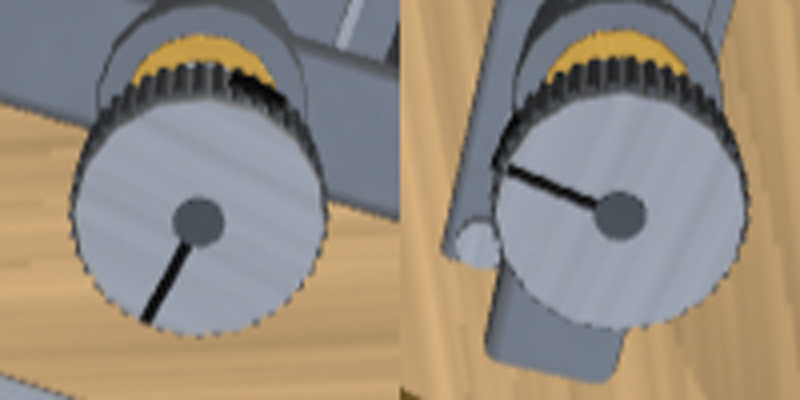

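Both crops show the top's centre: (274.4,219.3) in the first and (279.6,218.0) in the second. Now I'll solve for the bias.

```bash
python3 - <<'E'
from h import *
p=[onz(ray("wrist",q,np.load(f)),.224)[:2] for q,f in(((274.4,219.3),"T1.npy"),((279.6,218.0),"T2.npy"))]
def M(y): y=np.radians(y);return np.array([[np.cos(y),np.sin(y)],[np.sin(y),-np.cos(y)]])
b=np.linalg.solve(M(176.56)-M(-97.03),p[0]-p[1])
c=p[0]-M(176.56)@b;print(p,b,c)
o=ctrl.get_obs();d=c-o['tool_pos'][:2];print(d,M(-97.6).T@d*1000)
E
```

```text
[array([0.49656416, 0.05685835]), array([0.49559112, 0.05781003])] [-0.00098882  0.00010168] [0.49557102 0.05681619]
[-0.003353   -0.00244714] [2.86910223 2.99990027]
```

Request:
apply_moves --deltas '[{"fingers": 87.6, "delta_pos": [2.5, 2.6, 0], "angular": [0, 0, 0]}, {"fingers": 87.6, "delta_pos": [2.5, 2.6, 40], "angular": [0, 0, 0]}, {"fingers": 87.6, "delta_pos": [2.5, 2.6, 80], "angular": [0, 0, 0]}, {"fingers": 87.6, "delta_pos": [2.5, 2.6, 110], "angular": [0, 0, 0]}, {"fingers": 60, "delta_pos": [2.5, 2.6, 110], "angular": [0, 0, 0]}, {"fingers": 50, "delta_pos": [2.5, 2.6, 110], "angular": [0, 0, 0]}, {"fingers": 46, "delta_pos": [2.5, 2.6, 110], "angular": [0, 0, 0]}, {"fingers": 46, "delta_pos": [2.5, 2.6, 110], "angular": [0, 0, 0]}, {"fingers": 46, "delta_pos": [2.5, 2.6, 110], "angular": [0, 0, 0]}]'

```text
clock: 4.15
tool_pos: [0.4968, 0.0574, 0.1928]
orientation: [-179.9, 0.1, -98.1]
force: [-1.0, -0.4, -0.5]
opening: 0.0531
gripper_force: 0.0
```

Request:
apply_moves --deltas '[{"fingers": 38, "delta_pos": [0, 0, 0], "angular": [0, 0, 0]}, {"fingers": 38, "delta_pos": [0, 0, 0], "angular": [0, 0, 0]}, {"fingers": 38, "delta_pos": [0, 0, 0], "angular": [0, 0, 0]}, {"fingers": 38, "delta_pos": [0, 0, 0], "angular": [0, 0, 0]}]'

```text
clock: 4.55
tool_pos: [0.4969, 0.0573, 0.1923]
orientation: [-179.9, 0.0, -98.1]
force: [0.4, -0.7, 4.4]
opening: 0.0433
gripper_force: 30.0
```

Request:
apply_moves --deltas '[{"fingers": 38, "delta_pos": [0, 0, 0], "angular": [0, 0, -6]}, {"fingers": 38, "delta_pos": [0, 0, 0], "angular": [0, 0, -12]}, {"fingers": 38, "delta_pos": [0, 0, 0], "angular": [0, 0, -18]}, {"fingers": 38, "delta_pos": [0, 0, 0], "angular": [0, 0, -24]}, {"fingers": 38, "delta_pos": [0, 0, 0], "angular": [0, 0, -30]}, {"fingers": 38, "delta_pos": [0, 0, 0], "angular": [0, 0, -30]}]'

```text
clock: 5.15
tool_pos: [0.4968, 0.0572, 0.1926]
orientation: [-179.9, -0.0, -67.8]
force: [-0.8, 0.8, 9.7]
opening: 0.0431
gripper_force: 30.0
```

```bash
python3 - <<'E'
from h import *
o=ctrl.get_obs();print(o['joint_pos'].round(1),o['tool_pos'],o['orientation'].round(2),o['force'].round(1),o['moment'].round(2),o['opening'])
E
```

```text
[ 29.2   5.4 -23.9   0.  -60.6  -7. ] [0.49676318 0.05715165 0.192581  ] [-1.7992e+02 -3.0000e-02 -6.7850e+01] [-0.8  0.8  9.7] [-0.07  0.23  0.08] 0.04309562025000373
```

Request:
apply_moves --deltas '[{"fingers": 38, "delta_pos": [0, 0, -0.1], "angular": [0, 0, -5]}, {"fingers": 38, "delta_pos": [0, 0, -0.2], "angular": [0, 0, -10]}, {"fingers": 38, "delta_pos": [0, 0, -0.2], "angular": [0, 0, -15]}, {"fingers": 38, "delta_pos": [0, 0, -0.2], "angular": [0, 0, -15]}]'

```text
clock: 5.55
tool_pos: [0.4967, 0.057, 0.1928]
orientation: [-179.9, -0.1, -52.9]
force: [0.2, -0.4, 9.0]
opening: 0.043
gripper_force: 30.0
```

Request:
apply_moves --deltas '[{"fingers": 38, "delta_pos": [0, 0, -0.1], "angular": [0, 0, -5]}, {"fingers": 38, "delta_pos": [0, 0, -0.2], "angular": [0, 0, -10]}, {"fingers": 38, "delta_pos": [0, 0, -0.2], "angular": [0, 0, -15]}, {"fingers": 38, "delta_pos": [0, 0, -0.2], "angular": [0, 0, -15]}]'

```text
clock: 5.95
tool_pos: [0.4966, 0.0569, 0.1929]
orientation: [-180.0, -0.1, -37.9]
force: [-0.3, -1.2, 7.1]
opening: 0.0433
gripper_force: 30.0
```

Request:
apply_moves --deltas '[{"fingers": 38, "delta_pos": [0, 0, -0.1], "angular": [0, 0, -5]}, {"fingers": 38, "delta_pos": [0, 0, -0.1], "angular": [0, 0, -10]}, {"fingers": 38, "delta_pos": [0, 0, -0.1], "angular": [0, 0, -15]}, {"fingers": 38, "delta_pos": [0, 0, -0.1], "angular": [0, 0, -15]}]'

```text
clock: 6.35
tool_pos: [0.4967, 0.0568, 0.1931]
orientation: [180.0, -0.1, -22.9]
force: [-0.9, -1.8, 9.1]
opening: 0.0433
gripper_force: 30.0
```

Request:
apply_moves --deltas '[{"fingers": 38, "delta_pos": [0, 0, 0], "angular": [0, 0, -5]}, {"fingers": 38, "delta_pos": [0, 0, -0.1], "angular": [0, 0, -10]}, {"fingers": 38, "delta_pos": [0, 0, -0.1], "angular": [0, 0, -15]}, {"fingers": 38, "delta_pos": [0, 0, -0.1], "angular": [0, 0, -15]}]'

```text
clock: 6.75
tool_pos: [0.4967, 0.0567, 0.1932]
orientation: [180.0, -0.1, -7.9]
force: [-0.6, -1.7, 9.4]
opening: 0.0434
gripper_force: 30.0
```

Request:
apply_moves --deltas '[{"fingers": 38, "delta_pos": [0, 0, -0.1], "angular": [0, 0, -5]}, {"fingers": 38, "delta_pos": [0, 0, -0.1], "angular": [0, 0, -10]}, {"fingers": 38, "delta_pos": [0, 0, -0.1], "angular": [0, 0, -15]}, {"fingers": 38, "delta_pos": [0, 0, -0.1], "angular": [0, 0, -15]}]'

```text
clock: 7.15
tool_pos: [0.4968, 0.0566, 0.1932]
orientation: [179.9, -0.1, 7.1]
force: [0.5, -2.3, 7.2]
opening: 0.0434
gripper_force: 30.0
```

Request:
apply_moves --deltas '[{"fingers": 38, "delta_pos": [0, 0, -0.1], "angular": [0, 0, -5]}, {"fingers": 38, "delta_pos": [0, 0, -0.1], "angular": [0, 0, -10]}, {"fingers": 38, "delta_pos": [0, 0, -0.1], "angular": [0, 0, -15]}, {"fingers": 38, "delta_pos": [0, 0, -0.1], "angular": [0, 0, -15]}]'

```text
clock: 7.55
tool_pos: [0.4968, 0.0566, 0.193]
orientation: [179.9, -0.0, 22.0]
force: [2.0, -3.7, 4.8]
opening: 0.0437
gripper_force: 30.0
```

Request:
apply_moves --deltas '[{"fingers": 38, "delta_pos": [0, 0, 0.3], "angular": [0, 0, -4]}, {"fingers": 38, "delta_pos": [0, 0, 0.3], "angular": [0, 0, -8]}, {"fingers": 38, "delta_pos": [0, 0, 0.3], "angular": [0, 0, -8]}, {"fingers": 38, "delta_pos": [0, 0, 0.3], "angular": [0, 0, -8]}]'

```text
clock: 7.95
tool_pos: [0.4966, 0.0565, 0.1919]
orientation: [179.9, 0.0, 29.8]
force: [6.9, -5.3, -6.2]
opening: 0.0438
gripper_force: 30.0
```

The force flipped from +9 N to -6 N and the tool sank, so the thread ends have passed and the fingers now carry the screw's weight. I'll turn a few degrees more for margin and let go so that it drops.

Request:
apply_moves --deltas '[{"fingers": 38, "delta_pos": [0, 0, 0.3], "angular": [0, 0, -4]}, {"fingers": 38, "delta_pos": [0, 0, 1], "angular": [0, 0, -4]}, {"fingers": 38, "delta_pos": [0, 0, 1.5], "angular": [0, 0, -4]}, {"fingers": 38, "delta_pos": [0, 0, 1.5], "angular": [0, 0, -4]}]'

```text
clock: 8.35
tool_pos: [0.4966, 0.0565, 0.1897]
orientation: [179.9, 0.0, 33.8]
force: [7.1, -4.7, -5.5]
opening: 0.0434
gripper_force: 30.0
```

Request:
apply_moves --deltas '[{"fingers": 60, "delta_pos": [0, 0, 0], "angular": [0, 0, 0]}, {"fingers": 60, "delta_pos": [0, 0, 0], "angular": [0, 0, 0]}, {"fingers": 60, "delta_pos": [0, 0, 0], "angular": [0, 0, 0]}, {"fingers": 60, "delta_pos": [0, 0, 0], "angular": [0, 0, 0]}]'

```text
clock: 8.75
tool_pos: [0.4959, 0.0573, 0.1904]
orientation: [-180.0, 0.0, 33.9]
force: [0.1, 0.4, 1.2]
opening: 0.0597
gripper_force: 0.0
```

```bash
python3 - <<'E'
from h import *
o=ctrl.get_obs();print(o['joint_pos'].round(1),o['tool_pos'],o['orientation'].round(2),o['force'].round(1),o['moment'].round(2),o['opening'])
s=ctrl.snapshot("scene")[:,:,::-1];d=ctrl.snapshot("side")[:,:,::-1]
a0=cv2.imread("pics/scene0.png")
f=lambda i,x,y:i[y:y+70,x:x+70]
cv2.imwrite("pics/drop.png",cv2.resize(np.hstack([f(a0,235,135),f(s,235,135)]),(800,400),interpolation=cv2.INTER_CUBIC))
E
```

```text
[ 29.2   5.5 -24.1  -0.  -60.4  94.7] [0.49586939 0.05727107 0.19042233] [-1.7998e+02  2.0000e-02  3.3900e+01] [0.1 0.4 1.2] [-0.12 -0.08 -0.05] 0.05969549837703273
```

View pics/drop.png

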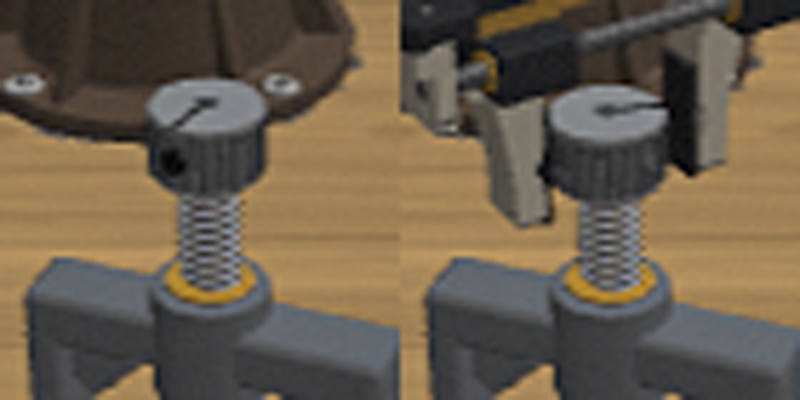

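The knob is lower than at the start (right crop: top at zoomed row 110 against 103, about 4 mm) and its line has turned anticlockwise. So the thread has dropped. I'll recentre by about 1 mm, lower 3 mm, regrip, and turn forward the first 180°.

Request:
apply_moves --deltas '[{"fingers": 60, "delta_pos": [0.2, 1.1, 3], "angular": [0, 0, 0]}, {"fingers": 60, "delta_pos": [0.2, 1.1, 3], "angular": [0, 0, 0]}, {"fingers": 38, "delta_pos": [0.2, 1.1, 3], "angular": [0, 0, 0]}, {"fingers": 38, "delta_pos": [0.2, 1.1, 3], "angular": [0, 0, 0]}, {"fingers": 38, "delta_pos": [0.2, 1.1, 3], "angular": [0, 0, 0]}, {"fingers": 38, "delta_pos": [0.2, 1.1, 3], "angular": [0, 0, 0]}]'

```text
clock: 9.45
tool_pos: [0.4969, 0.0564, 0.1876]
orientation: [-180.0, -0.0, 33.9]
force: [-0.1, 0.5, 0.3]
opening: 0.0435
gripper_force: 30.0
```

Request:
apply_moves --deltas '[{"fingers": 38, "delta_pos": [0, 0, 0.1], "angular": [0, 0, 6]}, {"fingers": 38, "delta_pos": [0, 0, 0.2], "angular": [0, 0, 12]}, {"fingers": 38, "delta_pos": [0, 0, 0.3], "angular": [0, 0, 18]}, {"fingers": 38, "delta_pos": [0, 0, 0.4], "angular": [0, 0, 24]}, {"fingers": 38, "delta_pos": [0, 0, 0.4], "angular": [0, 0, 30]}, {"fingers": 38, "delta_pos": [0, 0, 0.4], "angular": [0, 0, 30]}]'

```text
clock: 10.05
tool_pos: [0.4969, 0.0566, 0.1872]
orientation: [-180.0, -0.0, 3.8]
force: [-0.3, 1.3, 0.1]
opening: 0.0435
gripper_force: 30.0
```

Request:
apply_moves --deltas '[{"fingers": 38, "delta_pos": [0, 0, 0.1], "angular": [0, 0, 7.5]}, {"fingers": 38, "delta_pos": [0, 0, 0.2], "angular": [0, 0, 15]}, {"fingers": 38, "delta_pos": [0, 0, 0.3], "angular": [0, 0, 22.5]}, {"fingers": 38, "delta_pos": [0, 0, 0.4], "angular": [0, 0, 30]}, {"fingers": 38, "delta_pos": [0, 0, 0.5], "angular": [0, 0, 37.5]}, {"fingers": 38, "delta_pos": [0, 0, 0.6], "angular": [0, 0, 45]}, {"fingers": 38, "delta_pos": [0, 0, 0.7], "angular": [0, 0, 52.5]}, {"fingers": 38, "delta_pos": [0, 0, 0.8], "angular": [0, 0, 60]}, {"fingers": 38, "delta_pos": [0, 0, 0.9], "angular": [0, 0, 67.5]}, {"fingers": 38, "delta_pos": [0, 0, 1.0], "angular": [0, 0, 75]}]'

```text
clock: 11.05
tool_pos: [0.4971, 0.0569, 0.1862]
orientation: [-180.0, 0.0, -71.2]
force: [0.1, 3.5, -0.9]
opening: 0.0437
gripper_force: 30.0
```

Request:
apply_moves --deltas '[{"fingers": 38, "delta_pos": [0, 0, 0.1], "angular": [0, 0, 7.5]}, {"fingers": 38, "delta_pos": [0, 0, 0.2], "angular": [0, 0, 15]}, {"fingers": 38, "delta_pos": [0, 0, 0.3], "angular": [0, 0, 22.5]}, {"fingers": 38, "delta_pos": [0, 0, 0.4], "angular": [0, 0, 30]}, {"fingers": 38, "delta_pos": [0, 0, 0.5], "angular": [0, 0, 37.5]}, {"fingers": 38, "delta_pos": [0, 0, 0.6], "angular": [0, 0, 45]}, {"fingers": 38, "delta_pos": [0, 0, 0.7], "angular": [0, 0, 52.5]}, {"fingers": 38, "delta_pos": [0, 0, 0.8], "angular": [0, 0, 60]}, {"fingers": 38, "delta_pos": [0, 0, 0.9], "angular": [0, 0, 67.5]}, {"fingers": 38, "delta_pos": [0, 0, 1.0], "angular": [0, 0, 75]}]'

```text
clock: 12.05
tool_pos: [0.4974, 0.0569, 0.1852]
orientation: [180.0, 0.1, -146.2]
force: [0.4, 2.4, -1.3]
opening: 0.043
gripper_force: 30.0
```

Request:
apply_moves --deltas '[{"fingers": 38, "delta_pos": [0, 0, 0], "angular": [0, 0, 0]}, {"fingers": 38, "delta_pos": [0, 0, 0], "angular": [0, 0, 0]}]'

```text
clock: 12.25
tool_pos: [0.4973, 0.0568, 0.1852]
orientation: [180.0, 0.1, -145.8]
force: [1.0, 3.5, -1.7]
opening: 0.0439
gripper_force: 30.0
```

Request:
apply_moves --deltas '[{"fingers": 70, "delta_pos": [0, 0, 0], "angular": [0, 0, 0]}, {"fingers": 70, "delta_pos": [0, 0, 0], "angular": [0, 0, 0]}, {"fingers": 70, "delta_pos": [0, 0, 0], "angular": [0, 0, 0]}, {"fingers": 70, "delta_pos": [0, 0, 0], "angular": [0, 0, -8]}, {"fingers": 70, "delta_pos": [0, 0, 0], "angular": [0, 0, -16]}, {"fingers": 70, "delta_pos": [0, 0, 0], "angular": [0, 0, -24]}, {"fingers": 70, "delta_pos": [0, 0, 0], "angular": [0, 0, -32]}, {"fingers": 70, "delta_pos": [0, 0, 0], "angular": [0, 0, -40]}, {"fingers": 70, "delta_pos": [0, 0, 0], "angular": [0, 0, -48]}, {"fingers": 70, "delta_pos": [0, 0, 0], "angular": [0, 0, -56]}]'

```text
clock: 13.25
tool_pos: [0.4968, 0.056, 0.1852]
orientation: [180.0, -0.0, -89.7]
force: [0.1, 0.4, 0.0]
opening: 0.0702
gripper_force: 0.0
```

Request:
apply_moves --deltas '[{"fingers": 70, "delta_pos": [0, 0, 0], "angular": [0, 0, -8]}, {"fingers": 70, "delta_pos": [0, 0, 0], "angular": [0, 0, -16]}, {"fingers": 70, "delta_pos": [0, 0, 0], "angular": [0, 0, -24]}, {"fingers": 70, "delta_pos": [0, 0, 0], "angular": [0, 0, -32]}, {"fingers": 70, "delta_pos": [0, 0, 0], "angular": [0, 0, -40]}, {"fingers": 70, "delta_pos": [0, 0, 0], "angular": [0, 0, -48]}, {"fingers": 70, "delta_pos": [0, 0, 0], "angular": [0, 0, -56]}, {"fingers": 70, "delta_pos": [0, 0, 0], "angular": [0, 0, -64]}]'

```text
clock: 14.05
tool_pos: [0.4968, 0.056, 0.1852]
orientation: [180.0, 0.0, -25.7]
force: [-0.0, -0.3, -0.4]
opening: 0.0701
gripper_force: 0.0
```

Request:
apply_moves --deltas '[{"fingers": 70, "delta_pos": [0, 0, 0], "angular": [0, 0, -8]}, {"fingers": 70, "delta_pos": [0, 0, 0], "angular": [0, 0, -16]}, {"fingers": 70, "delta_pos": [0, 0, 0], "angular": [0, 0, -24]}, {"fingers": 70, "delta_pos": [0, 0, 0], "angular": [0, 0, -32]}, {"fingers": 70, "delta_pos": [0, 0, 0], "angular": [0, 0, -40]}, {"fingers": 70, "delta_pos": [0, 0, 0], "angular": [0, 0, -48]}, {"fingers": 70, "delta_pos": [0, 0, 0], "angular": [0, 0, -56]}, {"fingers": 70, "delta_pos": [0, 0, 0], "angular": [0, 0, -60]}, {"fingers": 70, "delta_pos": [0, 0, 0], "angular": [0, 0, -60]}]'

```text
clock: 14.95
tool_pos: [0.4968, 0.0561, 0.1852]
orientation: [180.0, 0.0, 34.0]
force: [-0.1, -0.5, -0.1]
opening: 0.0697
gripper_force: 0.0
```

```bash
python3 - <<'E'
from h import *
o=ctrl.get_obs();print(o['joint_pos'].round(1),o['tool_pos'],o['orientation'].round(2),o['force'].round(1),o['moment'].round(2),o['opening'])
s=ctrl.snapshot("scene")[:,:,::-1];a0=cv2.imread("pics/scene0.png")
f=lambda i,x,y:i[y:y+70,x:x+70]
cv2.imwrite("pics/half.png",cv2.resize(np.hstack([f(a0,235,135),f(s,235,135)]),(800,400),interpolation=cv2.INTER_CUBIC))
E
```

```text
[ 29.    5.9 -24.4   0.  -59.7  95. ] [0.49681301 0.05607227 0.18516665] [1.7999e+02 2.0000e-02 3.4010e+01] [-0.1 -0.5 -0.1] [-0.09 -0.1  -0.05] 0.06967153036117374
```

View pics/half.png

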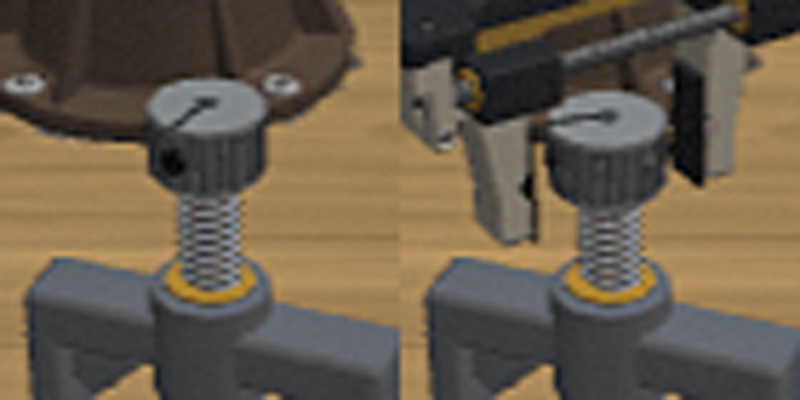

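The line has gone from pointing right to pointing left, a half turn with no slip, and the knob is lower. I'll regrip and do the second half.

Request:
apply_moves --deltas '[{"fingers": 60, "delta_pos": [0.3, -0.4, 1], "angular": [0, 0, 0]}, {"fingers": 38, "delta_pos": [0.3, -0.4, 1], "angular": [0, 0, 0]}, {"fingers": 38, "delta_pos": [0.3, -0.4, 1], "angular": [0, 0, 0]}, {"fingers": 38, "delta_pos": [0.3, -0.4, 1], "angular": [0, 0, 0]}, {"fingers": 38, "delta_pos": [0.3, -0.4, 1], "angular": [0, 0, 0]}, {"fingers": 38, "delta_pos": [0.3, -0.4, 1], "angular": [0, 0, 0]}, {"fingers": 38, "delta_pos": [0.3, -0.4, 1], "angular": [0, 0, 0]}]'

```text
clock: 15.7
tool_pos: [0.497, 0.0568, 0.1842]
orientation: [180.0, 0.0, 33.9]
force: [0.6, -0.7, -0.3]
opening: 0.0436
gripper_force: 30.0
```

Request:
apply_moves --deltas '[{"fingers": 38, "delta_pos": [0, 0, 0.1], "angular": [0, 0, 7.5]}, {"fingers": 38, "delta_pos": [0, 0, 0.2], "angular": [0, 0, 15]}, {"fingers": 38, "delta_pos": [0, 0, 0.3], "angular": [0, 0, 22.5]}, {"fingers": 38, "delta_pos": [0, 0, 0.4], "angular": [0, 0, 30]}, {"fingers": 38, "delta_pos": [0, 0, 0.5], "angular": [0, 0, 37.5]}, {"fingers": 38, "delta_pos": [0, 0, 0.6], "angular": [0, 0, 45]}, {"fingers": 38, "delta_pos": [0, 0, 0.7], "angular": [0, 0, 52.5]}, {"fingers": 38, "delta_pos": [0, 0, 0.8], "angular": [0, 0, 60]}]'

```text
clock: 16.5
tool_pos: [0.497, 0.0569, 0.1834]
orientation: [-180.0, -0.0, -26.4]
force: [-0.2, 0.0, 1.0]
opening: 0.0434
gripper_force: 30.0
```

Request:
apply_moves --deltas '[{"fingers": 38, "delta_pos": [0, 0, 0.1], "angular": [0, 0, 7.5]}, {"fingers": 38, "delta_pos": [0, 0, 0.2], "angular": [0, 0, 15]}, {"fingers": 38, "delta_pos": [0, 0, 0.3], "angular": [0, 0, 22.5]}, {"fingers": 38, "delta_pos": [0, 0, 0.4], "angular": [0, 0, 30]}, {"fingers": 38, "delta_pos": [0, 0, 0.5], "angular": [0, 0, 37.5]}, {"fingers": 38, "delta_pos": [0, 0, 0.6], "angular": [0, 0, 45]}, {"fingers": 38, "delta_pos": [0, 0, 0.7], "angular": [0, 0, 52.5]}, {"fingers": 38, "delta_pos": [0, 0, 0.8], "angular": [0, 0, 60]}]'

```text
clock: 17.3
tool_pos: [0.4972, 0.057, 0.1825]
orientation: [-180.0, 0.0, -86.4]
force: [1.8, -0.3, -1.2]
opening: 0.0435
gripper_force: 30.0
```

Request:
apply_moves --deltas '[{"fingers": 38, "delta_pos": [0, 0, 0.1], "angular": [0, 0, 7.5]}, {"fingers": 38, "delta_pos": [0, 0, 0.2], "angular": [0, 0, 15]}, {"fingers": 38, "delta_pos": [0, 0, 0.3], "angular": [0, 0, 22.5]}, {"fingers": 38, "delta_pos": [0, 0, 0.4], "angular": [0, 0, 30]}, {"fingers": 38, "delta_pos": [0, 0, 0.5], "angular": [0, 0, 37.5]}, {"fingers": 38, "delta_pos": [0, 0, 0.6], "angular": [0, 0, 45]}, {"fingers": 38, "delta_pos": [0, 0, 0.7], "angular": [0, 0, 52.5]}, {"fingers": 38, "delta_pos": [0, 0, 0.9], "angular": [0, 0, 60]}, {"fingers": 38, "delta_pos": [0, 0, 0.9], "angular": [0, 0, 62]}, {"fingers": 38, "delta_pos": [0, 0, 0.9], "angular": [0, 0, 62]}]'

```text
clock: 18.3
tool_pos: [0.4973, 0.0568, 0.1817]
orientation: [-180.0, 0.0, -148.1]
force: [2.3, -1.0, -0.9]
opening: 0.0436
gripper_force: 30.0
```

```bash
python3 - <<'E'
from h import *
o=ctrl.get_obs();print(o['joint_pos'].round(1),o['tool_pos'],o['orientation'].round(2),o['force'].round(1),o['moment'].round(2),o['opening'],o['gripper_force'])
s=ctrl.snapshot("scene")[:,:,::-1];a0=cv2.imread("pics/scene0.png")
f=lambda i,x,y:i[y:y+70,x:x+70]
cv2.imwrite("pics/fin.png",cv2.resize(np.hstack([f(a0,235,135),f(s,235,135)]),(800,400),interpolation=cv2.INTER_CUBIC))
E
```

```text
[ 29.1   6.1 -24.7   0.  -59.2 -87.2] [0.49727982 0.05682363 0.18168048] [-1.7998e+02  2.0000e-02 -1.4810e+02] [ 2.3 -1.  -0.9] [-0.49 -0.99 -0.09] 0.04360050626484889 30.00036120414734
```

View pics/fin.png

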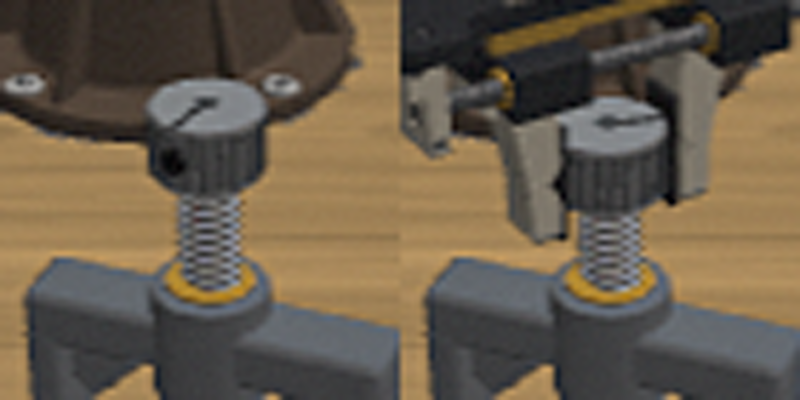

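The line points right again, as it did at the drop, so the screw has made one full turn. The knob sits lower (the grip sank 2.4 mm, then 2.5 mm), and the grip holds at 30 N with small forces. I'll hand it in.

```bash
python3 -c "
from plant import ctrl
print(ctrl.close_job())"
```

```text
the job is handed in; nothing more can be done
None
```

The grey clamp's screw is started: I turned it back about 130° until the thread dropped, then forward one full turn (about 5 mm in), and the job is handed in with the knob still gripped.

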